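# Start the glass chiller

## Task

Start the glass chiller by pressing three of its keys with the closed fingertips, each lightly and all the way down so that it stays down: first the large round mains key, then the long bar-shaped fan key, then the square chill key. Leave the small round defrost key up, do not press a key before its turn, and do not disturb or pick up the tumbler on the cold plate or the jigger and wine stopper beside the chiller.

Things in the scene. Friction and masses are not known exactly. Their poses are not given: they have to be found in the camera images.
- chiller: Glass chiller, a low grey box 220 (x, front to back) x 260 (y) x 40 mm high, fixed to the worktop but standing elsewhere and turned a little differently each time. Origin: centre of its underside; its -x side is the front (towards the robot), z up. On top along the front edge is a row of four aluminium keys, in any order, 54 mm apart centre to centre; behind them, 117 mm from the row, a round steel cold plate 108 mm wide carries a glass.
- plate_center (a point): Centre of the top face of the cold plate, 43 mm above the worktop.
- mains_top (a point): Centre of the top face of the LARGE ROUND key, 38 mm in diameter: the mains key, pressed first. Up, it is 58 mm above the worktop; the point sinks with the key.
- mains_key (a joint): How far that key is pressed straight down, in m: 0 up (as at the start), 0.010 on its stop. It resists with about 3 N and stays where it is left, without springing back; it counts as on beyond 0.006. Pressed to the stop it still stands 4 mm above its plate.
- mains_module: Dark fixed plate 50 x 48 x 4 mm on the chiller's top that carries the mains key; origin at the centre of its underside, 40 mm above the worktop, straight below the key's centre.
- fan_top (a point): Centre of the top face of the LONG NARROW bar-shaped key, 44 mm front to back by 18 mm wide: the fan key, pressed second. Up, it is 58 mm above the worktop; the point sinks with the key.
- fan_key (a joint): How far that key is pressed straight down, in m: 0 up (as at the start), 0.010 on its stop. It resists with about 3 N and stays where it is left, without springing back; it counts as on beyond 0.006. Pressed to the stop it still stands 4 mm above its plate.
- fan_module: Dark fixed plate 50 x 48 x 4 mm on the chiller's top that carries the fan key; origin at the centre of its underside, 40 mm above the worktop, straight below the key's centre.
- chill_top (a point): Centre of the top face of the SQUARE key, 32 x 32 mm: the chill key, pressed third. Up, it is 58 mm above the worktop; the point sinks with the key.
- chill_key (a joint): How far that key is pressed straight down, in m: 0 up (as at the start), 0.010 on its stop. It resists with about 3 N and stays where it is left, without springing back; it counts as on beyond 0.006. Pressed to the stop it still stands 4 mm above its plate.
- chill_module: Dark fixed plate 50 x 48 x 4 mm on the chiller's top that carries the chill key; origin at the centre of its underside, 40 mm above the worktop, straight below the key's centre.
- defrost_top (a point): Centre of the top face of the SMALL ROUND key, 20 mm in diameter: the defrost key, to be left alone. Up, it is 58 mm above the worktop; the point sinks with the key.
- defrost_key (a joint): How far that key is pressed straight down, in m: 0 up (as at the start), 0.010 on its stop. It resists with about 3 N and stays where it is left, without springing back; it counts as on beyond 0.006. Pressed to the stop it still stands 4 mm above its plate.
- defrost_module: Dark fixed plate 50 x 48 x 4 mm on the chiller's top that carries the defrost key; origin at the centre of its underside, 40 mm above the worktop, straight below the key's centre.
- tumbler: Loose greenish glass tumbler, 84 mm wide, 106 mm high, standing on the cold plate (rim 149 mm above the worktop); origin at the centre of its foot, z up. Not to be disturbed.
- jigger: Loose steel double jigger, 44 mm wide, 88 mm high, standing on the worktop to the left (+y side) of the chiller; origin at its foot, z up. Not to be disturbed.
- wine_stopper: Loose steel wine stopper, 37 mm wide, 73 mm high, standing on the worktop to the right (-y side) of the chiller; origin at its foot, z up. Not to be disturbed.

How it is judged:
By the outcome, as a careful person would: the job done as asked, in the order asked, and still so for the second after the job is handed in, with the robot touching nothing.
It also fails if it takes over 42 s, if anything falls off the work surface, if the arm or the gripper's body presses on something with over 40 N, if the wrist force passes 120 N, or if a joint passes its speed limit or range.

## Robot

A 6-joint arm with a two-finger parallel gripper is mounted at the origin on a cart in front of the work surface, level with it; the furniture and walls round the work are solid. World frame = base frame: x ahead of the robot, y to its left, z up, the work surface at z = 0. Lengths are in m, angles in rad, forces in N, time in s.
With the tool pointing down it reaches from about 0.35 to 0.775 m from the base axis. Payload 5.5 kg.
Tool frame: the origin (TCP) lies at the very end of the fingers, on their centre line; the grasp point (between the pads) lies 19 mm behind it; x points along the fingers, y is the direction in which the jaws open and shut, and the axes are right-handed (so a half turn about x gives the same grasp; the last joint's range is limited). The gripper opens to 85 mm and grips with 20 to 120 N. Pads are 22 mm wide; open, the fingers measure 114 mm over their backs; the gripper's body (76 mm by 85 mm) begins 54 mm behind the grasp point. The pads swing forward as they close: fully open they stand 13 mm farther back than shut.
Start: joints at [-1.435, 0.313, 0.046, 1.304, 0, 1.431], TCP at [0.157, -0.553, 0.202] pointing down, gripper open.
Joint ranges: [-2.76, 2.76], [-0.86, 1.69], [-1.03, 1.26], [-2.2, 2.34], [-1.47, 1.5], [-3.14, 3.14]. Speed limits (rad/s): [2.57, 2.57, 3.14, 3.14, 3.14, 3.14].

## Interface

Orientations are given as a unit quaternion [w, x, y, z].
In Python, from workcell import env gives the robot as it stands.
- The arm moves only by the tool servo_tool, never from a script. Its argument "increments" is a list of rows, each an object with "offset": the shift along the tool's x, y, z in cm, a list of three; "yaw": the turn about the tool's x in degrees. In form: [{"offset": [x, y, z], "yaw": yaw}, ...]. A call has exactly 8 rows; each row is the pose to reach, as a shift and turn from the pose commanded when the call began, along the tool's axes at that moment; what a row does not reach only later rows make up. A row lasts 1/10 s, in which the tool goes at most 50 mm and 8.59 degrees, less where a joint would pass 70% of its speed; a pose out of reach is approached as far as the arm can. A call with a gripper value outside its range is refused whole. "claw" is the opening, from 0 (shut) to 1 (fully open), set as the call begins (left out, the last holds). The fingers move at their own pace and stop on an object; "force" is the grip in N (left out, the last holds). Time passes only in rows, so rows that repeat a pose let the fingers close, or fill a call up. It gives the time, the measured TCP pose, the force and the opening at its end, in the units of the state.
- env.get_state(): the state, without advancing time (a new reading comes with each control period).
- env.read_camera(name): name is "scene" or "top" or "wrist"; returns (picture, depth): 400x640x3 uint8, red, green, blue; 400x640 float32, m along the optical axis (not along the pixel's ray), 0 where there is no reading.
- env.camera_model(name): a dict with "vertical_fov" (degrees; the focal length in pixels is half the picture's height over the tangent of half this angle, whatever the lens; pixels are square), "cx", "cy" (the principal point, pixels), "world_from_camera" (4x4, takes a point from camera to world coordinates). Camera axes: x right, y up, looking along -z (the intrinsics and any distortion apply to the point x, -y, -z); pixel columns grow to the right and rows downward; lengths in m; the calibration is good to about 2 mm. A picture is of the moment at which its call begins: read the wrist's pose just before it. camera_model takes no time and is no camera call; for the wrist camera it gives the pose at the moment of the call.
- env.hand_in(): hands the job in, once; it reports no verdict.
The state is a dict: "clock": time; "joint_pos": joint angles; "qvel": joint speeds; "tau": joint torques, N m; "tcp_pos": TCP position; "orientation": TCP orientation; "wrist_force": force on the tool from outside, world axes, zero at the start; "ft_torque": the same for the moment, N m; "finger_gap": finger opening in m.
Only numpy, scipy, OpenCV 4.12 (cv2) and the standard library are available. Lean on these libraries where they do the work, as an engineer would, in place of code of your own. Each camera call takes 0.05 s, during which the arm holds its last target.

## Working session

There is one attempt and no reset: what is moved stays moved. The work goes in short steps, Python scripts to look and compute and a tool call to move; the robot and the scene stay as the last step left them, time stands still between calls to the robot, and variables do not carry over. Pictures are saved under pics/ and viewed, and the job is handed in when it is done.

Besides the shell and the picture viewer there is one more tool, called after "Emit:" in YAML: its name, and indented under it one key for each argument. servo_tool: Moves the arm, as the interface text tells. Its arguments: {"type":"object","properties":{"increments":{"type":"array","items":{"type":"object","properties":{"offset":{"type":"array","items":{"type":"number"}},"yaw":{"type":"number"}}}},"claw":{"type":"number"},"force":{"type":"number"}},"required":["increments"]}

```bash
ls; mkdir -p pics
python3 - <<'E'
from workcell import env
import cv2,numpy as np
print(env.get_state())
for n in("top","scene"):
    m=env.camera_model(n);print(n,m)
    p,d=env.read_camera(n)
    cv2.imwrite(f"pics/{n}0.png",p[:,:,::-1]);np.savez(f"{n}0.npz",p=p,d=d)
E
```

```text
pics
{'clock': 0.0, 'joint_pos': array([-1.43463482e+00,  3.14011026e-01,  4.49400524e-02,  1.30362047e+00,
        1.79128679e-05,  1.43121031e+00]), 'qvel': array([ 0.00041538,  0.0004897 ,  0.00083811, -0.00060984,  0.00229522,
       -0.00102938]), 'tau': array([-1.67914145e-04, -4.80622780e+01,  2.98537284e+01,  1.93740567e-02,
        3.49145455e-05, -1.20577238e-05]), 'tcp_pos': array([ 0.15647598, -0.55268268,  0.20098699]), 'orientation': array([ 0.09651283,  0.70040383,  0.09785286, -0.70038887]), 'wrist_force': array([-0.48178752,  0.05022796, -0.19167526]), 'ft_torque': array([ 0.00856192,  0.03537949, -0.00072762]), 'finger_gap': 0.08526707155658775}
top {'vertical_fov': 47.94528510375676, 'cx': 325.5451266595017, 'cy': 192.45661942425795, 'world_from_camera': array([[ 0.00356073,  0.9976582 , -0.06830398,  0.47496244],
       [-0.99964672,  0.00535026,  0.0260346 ,  0.03475452],
       [ 0.02633908,  0.06818714,  0.9973248 ,  0.978297  ],
       [ 0.        ,  0.        ,  0.        ,  1.        ]])}
scene {'vertical_fov': 46.96697684254279, 'cx': 318.80329457925654, 'cy': 207.14756163695387, 'world_from_camera': array([[-0.65680098,  0.3951571 , -0.64223309, -0.07025717],
       [-0.7538829 , -0.36276854,  0.54777692,  0.53662397],
       [-0.01652402,  0.84394897,  0.53616891,  0.57554226],
       [ 0.        ,  0.        ,  0.        ,  1.        ]])}
```

View pics/top0.png

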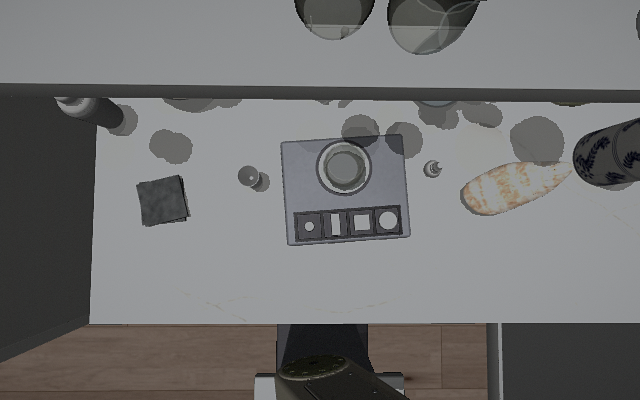

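View pics/scene0.png

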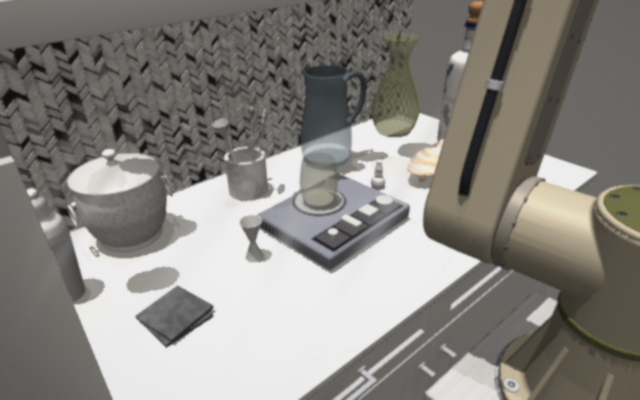

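The top view shows the key row from left to right: defrost at (309,226), fan at (336,224), chill at (362,222) and mains at (388,219). The tumbler is at (344,168), the jigger at (250,177) and the stopper at (433,169). The scene view agrees with this.

```bash
cat > h.py <<'E'
import numpy as np,cv2
from workcell import env
def cast(m,u,v,z,shape=(400,640)):
    f=shape[0]/2/np.tan(np.radians(m["vertical_fov"]/2))
    T=m["world_from_camera"];d=T[:3,:3]@np.array([(u-m["cx"])/f,-(v-m["cy"])/f,-1]);o=T[:3,3]
    return o+d*(z-o[2])/d[2]
def proj(m,P):
    f=200/np.tan(np.radians(m["vertical_fov"]/2));T=m["world_from_camera"]
    c=T[:3,:3].T@(np.array(P)-T[:3,3]);return m["cx"]+f*c[0]/-c[2],m["cy"]-f*c[1]/-c[2]
def dpt(m,u,v,d):
    f=200/np.tan(np.radians(m["vertical_fov"]/2));T=m["world_from_camera"]
    return T[:3,:3]@np.array([(u-m["cx"])/f*d,-(v-m["cy"])/f*d,-d])+T[:3,3]
E
python3 - <<'E'
from h import *
z=np.load("top0.npz");p,d=z["p"],z["d"];m=env.camera_model("top")
g=cv2.cvtColor(p,cv2.COLOR_RGB2GRAY)
roi=np.zeros_like(g);roi[205:243,292:405]=1
mask=((g>130)&(roi>0)).astype(np.uint8)
n,l,s,c=cv2.connectedComponentsWithStats(mask)
for i in range(1,n):
    if s[i,4]>20:
        u,v=c[i];print(s[i],c[i].round(2),cast(m,u,v,.058).round(4),dpt(m,u,v,d[int(v),int(u)]).round(4))
# chiller outline depth height checks
for u,v in [(300,180),(390,180),(345,244),(345,260),(200,260),(345,90),(345,30)]:
    print(u,v,d[v,u],dpt(m,u,v,d[v,u]).round(3))
im=cv2.resize(p[120:260,270:450],None,fx=4,fy=4,interpolation=cv2.INTER_CUBIC);cv2.imwrite("pics/z.png",im[:,:,::-1])
E
```

```text
[292 205  19  38 155] [296.71 216.94] [0.4876 0.0694 0.058 ] [0.4878 0.0699 0.0448]
[313 207  13   4  21] [318.95 208.81] [0.5044 0.0241 0.058 ] [0.5049 0.0239 0.0412]
[379 212  18  17 239] [387.72 220.08] [ 0.4819 -0.117   0.058 ] [ 0.4819 -0.1168  0.0593]
[331 214   9  21 169] [335.14 223.98] [ 0.4735 -0.0091  0.058 ] [ 0.4735 -0.0091  0.0579]
[354 215  16  15 221] [361.4  221.96] [ 0.4779 -0.0629  0.058 ] [ 0.4779 -0.0632  0.0551]
[305 222   9   9  64] [308.83 225.83] [0.4696 0.0446 0.058 ] [0.4696 0.0446 0.0611]
[345 238  60   5 171] [381.85 240.8 ] [ 0.4396 -0.1047  0.058 ] [ 0.4374 -0.1133  0.0015]
300 180 0.9408335 [0.565 0.064 0.04 ]
390 180 0.9471789 [ 0.566 -0.125  0.039]
345 244 0.975051 [ 0.43  -0.033 -0.001]
345 260 0.9700489 [ 0.396 -0.033  0.002]
200 260 0.96243066 [0.396 0.277 0.002]
345 90 0.5058995 [0.625 0.    0.482]
345 30 0.4464145 [0.666 0.005 0.545]
```

View pics/z.png

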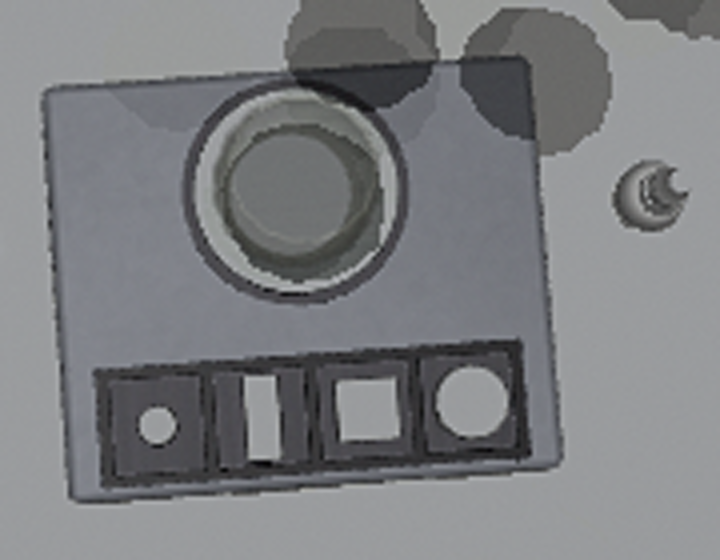

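```bash
cat >> h.py <<'E'
from scipy.spatial.transform import Rotation as R
KEYS=dict(mains=(.4819,-.117),fan=(.4735,-.0091),chill=(.4779,-.0630))
def rep(name=None,z=None):
    s=env.get_state();q=s["orientation"];M=R.from_quat([q[1],q[2],q[3],q[0]]).as_matrix()
    print("t",round(s["clock"],2),"tcp",s["tcp_pos"].round(4),"F",s["wrist_force"].round(1),"gap",round(s["finger_gap"],4));print(M.round(3))
    if name: print(name,"tool cm",(M.T@(np.array([*KEYS[name],z])-s["tcp_pos"])*100).round(2))
    return s,M
E
python3 -c "
from h import *
rep('mains',.12)
for k in KEYS: rep(k,.12)"
```

```text
t 0.1 tcp [ 0.1565 -0.5527  0.2011] F [-0.1  0.9  0.6] gap 0.0852
[[-0.     0.272 -0.962]
 [ 0.002 -0.962 -0.272]
 [-1.    -0.002 -0.   ]]
mains tool cm [  8.17 -33.05 -43.17]
t 0.1 tcp [ 0.1565 -0.5527  0.2011] F [-0.1  0.9  0.6] gap 0.0852
[[-0.     0.272 -0.962]
 [ 0.002 -0.962 -0.272]
 [-1.    -0.002 -0.   ]]
mains tool cm [  8.17 -33.05 -43.17]
t 0.1 tcp [ 0.1565 -0.5527  0.2011] F [-0.1  0.9  0.6] gap 0.0852
[[-0.     0.272 -0.962]
 [ 0.002 -0.962 -0.272]
 [-1.    -0.002 -0.   ]]
fan tool cm [  8.19 -43.66 -45.3 ]
t 0.1 tcp [ 0.1565 -0.5527  0.2011] F [-0.1  0.9  0.6] gap 0.0852
[[-0.     0.272 -0.962]
 [ 0.002 -0.962 -0.272]
 [-1.    -0.002 -0.   ]]
chill tool cm [  8.18 -38.36 -44.26]
```

Emit:
servo_tool:
  increments:
    - {"offset": [0, -2.8, -3.6], "yaw": 1.4}
    - {"offset": [0, -5.6, -7.2], "yaw": 2.8}
    - {"offset": [0, -8.4, -10.8], "yaw": 4.2}
    - {"offset": [0, -11.2, -14.4], "yaw": 5.6}
    - {"offset": [0, -14, -18], "yaw": 7}
    - {"offset": [0, -16.8, -21.6], "yaw": 8.4}
    - {"offset": [0, -19.6, -25.2], "yaw": 9.8}
    - {"offset": [0, -22.4, -28.8], "yaw": 11.4}
  claw: 0
  force: 40

```text
clock: 0.9
tcp_pos: [0.3733, -0.2576, 0.2017]
orientation: [-0.027, -0.707, -0.027, 0.707]
wrist_force: [0.3, -0.7, 0.3]
finger_gap: 0.0001
```

```bash
python3 -c "
from h import *
rep('mains',.12)"
```

```text
t 0.9 tcp [ 0.3733 -0.2576  0.2017] F [ 0.3 -0.7  0.3] gap 0.0001
[[-0.     0.075 -0.997]
 [ 0.    -0.997 -0.075]
 [-1.    -0.     0.   ]]
mains tool cm [  8.17 -13.2  -11.89]
```

Emit:
servo_tool:
  increments:
    - {"offset": [0, -3, -2.7], "yaw": 0}
    - {"offset": [1, -6, -5.4], "yaw": 0}
    - {"offset": [2.5, -9, -8.1], "yaw": 0}
    - {"offset": [4, -12, -10.8], "yaw": 0}
    - {"offset": [5, -13.2, -11.9], "yaw": 0}
    - {"offset": [6, -13.2, -11.9], "yaw": 0}
    - {"offset": [7, -13.2, -11.9], "yaw": 0}
    - {"offset": [7, -13.2, -11.9], "yaw": 0}

```text
clock: 1.7
tcp_pos: [0.4796, -0.1188, 0.1303]
orientation: [-0.026, -0.706, -0.027, 0.708]
wrist_force: [0.3, -1.0, 0.2]
finger_gap: -0.0
```

Run:
```python
from h import *
m=env.camera_model("wrist");p,d=env.read_camera("wrist");cv2.imwrite("pics/w1.png",p[:,:,::-1]);np.savez("w1.npz",p=p,d=d)
rep('mains',.06)
print(m)
for k,v in KEYS.items(): print(k,np.round(proj(m,[*v,.058]),1))
p,d=env.read_camera("top");cv2.imwrite("pics/t1.png",p[:,:,::-1])
```

```text
t 1.75 tcp [ 0.48   -0.1192  0.1312] F [ 0.1 -0.3 -0.5] gap -0.0002
[[-0.002  0.075 -0.997]
 [ 0.    -0.997 -0.075]
 [-1.    -0.001  0.002]]
mains tool cm [ 7.12 -0.2  -0.21]
{'vertical_fov': 58.30392902536333, 'cx': 320.4394590312778, 'cy': 208.36490302262368, 'world_from_camera': array([[ 7.61082200e-02,  9.55049615e-01,  2.86509635e-01,
         5.51910705e-01],
       [-9.97099544e-01,  7.28427367e-02,  2.20552575e-02,
        -1.12919540e-01],
       [ 1.93719298e-04, -2.87357213e-01,  9.57823467e-01,
         3.02670960e-01],
       [ 0.00000000e+00,  0.00000000e+00,  0.00000000e+00,
         1.00000000e+00]])}
mains [318.6 203.9]
fan [166.1 204.2]
chill [242.3 203.8]
```

View pics/w1.png

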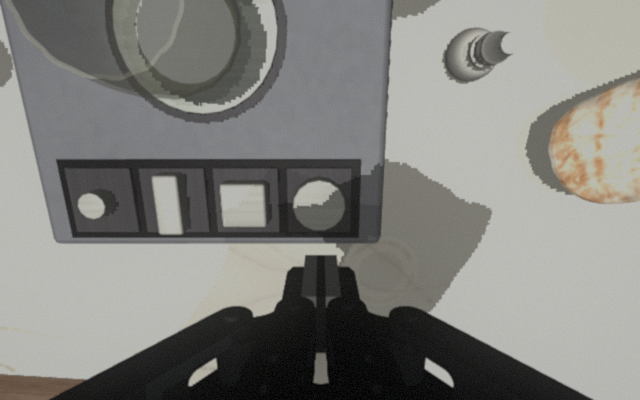

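View pics/t1.png

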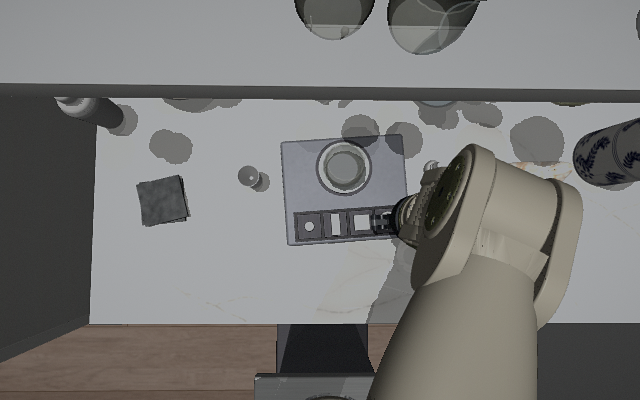

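The wrist view shows mains at (319,205), chill at (243,204), fan at (167,204) and defrost at (91,206). That is within a pixel of what the top camera predicted. I'll descend to just above mains.

Emit:
servo_tool:
  increments:
    - {"offset": [1.2, 0, 0], "yaw": 0}
    - {"offset": [2.4, 0, 0], "yaw": 0}
    - {"offset": [3.6, 0, 0], "yaw": 0}
    - {"offset": [4.6, 0, 0], "yaw": 0}
    - {"offset": [5.6, 0, 0], "yaw": 0}
    - {"offset": [6, 0, 0], "yaw": 0}
    - {"offset": [6, 0, 0], "yaw": 0}
    - {"offset": [6, 0, 0], "yaw": 0}

```text
clock: 2.6
tcp_pos: [0.4814, -0.1186, 0.072]
orientation: [0.027, 0.707, 0.027, -0.707]
wrist_force: [0.3, -0.1, -0.1]
finger_gap: 0.0
```

```bash
python3 -c "
from h import *
rep('mains',.058)"
```

```text
t 2.6 tcp [ 0.4814 -0.1186  0.072 ] F [ 0.3 -0.1 -0.1] gap 0.0
[[ 0.     0.077 -0.997]
 [-0.    -0.997 -0.077]
 [-1.     0.    -0.   ]]
mains tool cm [ 1.4  -0.16 -0.06]
```

Emit:
servo_tool:
  increments:
    - {"offset": [0.5, -0.1, 0], "yaw": 0}
    - {"offset": [1.0, -0.1, 0], "yaw": 0}
    - {"offset": [1.3, -0.1, 0], "yaw": 0}
    - {"offset": [1.5, -0.1, 0], "yaw": 0}
    - {"offset": [1.7, -0.1, 0], "yaw": 0}
    - {"offset": [1.9, -0.1, 0], "yaw": 0}
    - {"offset": [2.1, -0.1, 0], "yaw": 0}
    - {"offset": [2.2, -0.1, 0], "yaw": 0}

```text
clock: 3.4
tcp_pos: [0.4811, -0.1176, 0.0497]
orientation: [-0.027, -0.707, -0.027, 0.707]
wrist_force: [0.1, 0.1, 0.2]
finger_gap: 0.0001
```

Emit:
servo_tool:
  increments:
    - {"offset": [0.05, 0, 0], "yaw": 0}
    - {"offset": [0.1, 0, 0], "yaw": 0}
    - {"offset": [0.15, 0, 0], "yaw": 0}
    - {"offset": [0.2, 0, 0], "yaw": 0}
    - {"offset": [0.2, 0, 0], "yaw": 0}
    - {"offset": [0.2, 0, 0], "yaw": 0}
    - {"offset": [0.2, 0, 0], "yaw": 0}
    - {"offset": [0.2, 0, 0], "yaw": 0}

```text
clock: 4.2
tcp_pos: [0.4812, -0.1176, 0.0479]
orientation: [0.027, 0.707, 0.027, -0.707]
wrist_force: [1.0, 0.2, -0.0]
finger_gap: -0.0001
```

Run:
```python
from h import *
rep('mains',.048)
m=env.camera_model("wrist");p,d=env.read_camera("wrist");cv2.imwrite("pics/w2.png",p[:,:,::-1])
print(proj(m,[*KEYS['mains'],.048]))
```

```text
t 4.2 tcp [ 0.4812 -0.1176  0.0479] F [ 1.   0.2 -0. ] gap -0.0001
[[ 0.     0.077 -0.997]
 [-0.    -0.997 -0.077]
 [-1.     0.    -0.   ]]
mains tool cm [-0.01 -0.06 -0.08]
(np.float64(319.9835410142463), np.float64(245.4949636058333))
```

View pics/w2.png

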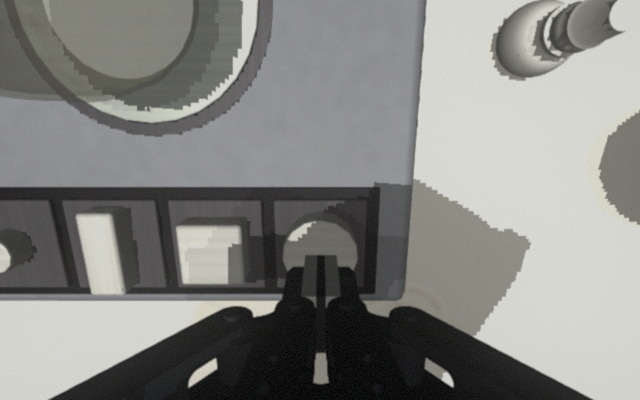

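The tip rests on the mains key at (320,250). The key looks lower than its neighbours. Stop contact isn't showing yet, so I'll go a touch deeper.

Emit:
servo_tool:
  increments:
    - {"offset": [0.03, 0, 0], "yaw": 0}
    - {"offset": [0.06, 0, 0], "yaw": 0}
    - {"offset": [0.09, 0, 0], "yaw": 0}
    - {"offset": [0.1, 0, 0], "yaw": 0}
    - {"offset": [0.1, 0, 0], "yaw": 0}
    - {"offset": [0.1, 0, 0], "yaw": 0}
    - {"offset": [0.1, 0, 0], "yaw": 0}
    - {"offset": [0.1, 0, 0], "yaw": 0}

```text
clock: 5.05
tcp_pos: [0.4812, -0.1176, 0.0469]
orientation: [0.027, 0.707, 0.027, -0.707]
wrist_force: [0.3, -0.3, 0.7]
finger_gap: -0.0003
```

Emit:
servo_tool:
  increments:
    - {"offset": [0.02, 0, 0], "yaw": 0}
    - {"offset": [0.04, 0, 0], "yaw": 0}
    - {"offset": [0.06, 0, 0], "yaw": 0}
    - {"offset": [0.08, 0, 0], "yaw": 0}
    - {"offset": [0.1, 0, 0], "yaw": 0}
    - {"offset": [0.1, 0, 0], "yaw": 0}
    - {"offset": [0.1, 0, 0], "yaw": 0}
    - {"offset": [0.1, 0, 0], "yaw": 0}

```text
clock: 5.85
tcp_pos: [0.4811, -0.1176, 0.0459]
orientation: [-0.027, -0.707, -0.027, 0.707]
wrist_force: [0.1, 0.5, -0.2]
finger_gap: 0.0004
```

Run:
```python
from h import *
for i in range(2):
  s=env.get_state();print(s['tau'].round(2),s['ft_torque'].round(3),s['wrist_force'])
m=env.camera_model("scene");p,d=env.read_camera("scene");
im=cv2.resize(p[170:270,250:430],None,fx=4,fy=4,interpolation=cv2.INTER_CUBIC);cv2.imwrite("pics/s2.png",im[:,:,::-1])
```

```text
[  0.   -41.24  25.64   0.    -0.    -0.  ] [-0.017 -0.005  0.043] [ 0.06514715  0.46503602 -0.20603133]
[  0.   -41.24  25.64   0.    -0.    -0.  ] [-0.017 -0.005  0.043] [ 0.06514715  0.46503602 -0.20603133]
```

View pics/s2.png

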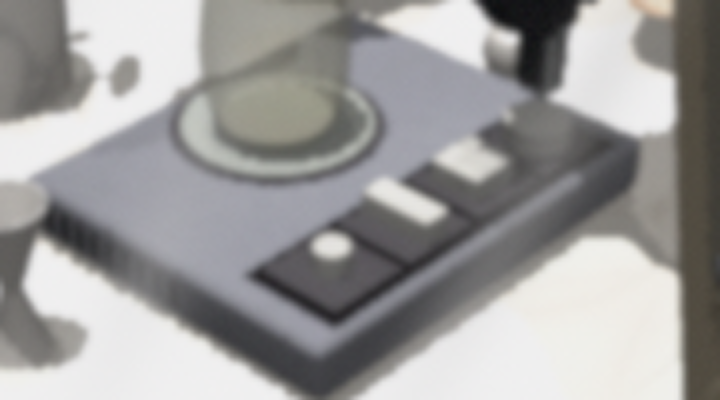

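Run:
```python
from h import *
s,M=rep()
m=env.camera_model("scene")
for P in (s['tcp_pos'],[*KEYS['mains'],.058],[*KEYS['mains'],.048],[*KEYS['chill'],.058]):
  u,v=proj(m,P);print(np.round(P,3),"scene",round(u,1),round(v,1),"crop",(u-250)*4,(v-170)*4)
mw=env.camera_model("wrist");p,d=env.read_camera("wrist");print("wrist tcp",proj(mw,s['tcp_pos']))
ps,ds=env.read_camera("scene")
for v in range(186,206,2):
  print(v,[tuple(dpt(m,u,v,ds[v,u]).round(3)) for u in (381,385,389)])
for v in range(235,275,4): print(v,[tuple(dpt(mw,u,v,d[v,u]).round(3)) for u in (300,310,320)])
print(d[256:300:8,310])
```

```text
t 5.9 tcp [ 0.4811 -0.1176  0.0459] F [ 0.3 -0.3 -0. ] gap -0.0
[[ 0.     0.077 -0.997]
 [-0.    -0.997 -0.077]
 [-1.     0.    -0.   ]]
[ 0.481 -0.118  0.046] scene 383.4 203.3 crop 533.5801927839157 133.37883807064406
[ 0.482 -0.117  0.058] scene 383.3 198.5 crop 533.0550577249371 114.14242287921127
[ 0.482 -0.117  0.048] scene 383.0 202.5 crop 531.9719827943861 129.93795753507345
[ 0.478 -0.063  0.058] scene 367.1 208.4 crop 468.51100042959706 153.67669164734616
wrist tcp (np.float64(321.10350441486736), np.float64(246.83654559980255))
186 [(np.float64(0.481), np.float64(-0.105), np.float64(0.094)), (np.float64(0.474), np.float64(-0.11), np.float64(0.095)), (np.float64(0.47), np.float64(-0.119), np.float64(0.093))]
188 [(np.float64(0.482), np.float64(-0.107), np.float64(0.088)), (np.float64(0.473), np.float64(-0.11), np.float64(0.09)), (np.float64(0.47), np.float64(-0.119), np.float64(0.088))]
190 [(np.float64(-0.07), np.float64(0.537), np.float64(0.576)), (np.float64(0.474), np.float64(-0.111), np.float64(0.085)), (np.float64(0.468), np.float64(-0.118), np.float64(0.085))]
192 [(
[... 2493 characters left out ...]
p.float64(0.084)), (np.float64(0.492), np.float64(-0.116), np.float64(0.084))]
263 [(np.float64(0.478), np.float64(-0.108), np.float64(0.06)), (np.float64(0.492), np.float64(-0.112), np.float64(0.089)), (np.float64(0.491), np.float64(-0.116), np.float64(0.087))]
267 [(np.float64(0.487), np.float64(-0.108), np.float64(0.084)), (np.float64(0.491), np.float64(-0.112), np.float64(0.092)), (np.float64(0.491), np.float64(-0.116), np.float64(0.091))]
271 [(np.float64(0.487), np.float64(-0.109), np.float64(0.088)), (np.float64(0.491), np.float64(-0.112), np.float64(0.094)), (np.float64(0.491), np.float64(-0.116), np.float64(0.094))]
[0.14946178 0.1419286  0.13489397 0.12962814 0.12502043 0.11797702]
```

The depth readings disagree with the reported TCP. The scene and wrist views both put the real fingertip at about z=0.077, but the TCP reads 0.046. The mains key is still up, its top at 0.058, so it hasn't been touched. Lateral position agrees. I'll approach using the measured tip height and contact force.

Emit:
servo_tool:
  increments:
    - {"offset": [0.3, 0, 0], "yaw": 0}
    - {"offset": [0.6, 0, 0], "yaw": 0}
    - {"offset": [0.8, 0, 0], "yaw": 0}
    - {"offset": [1.0, 0, 0], "yaw": 0}
    - {"offset": [1.2, 0, 0], "yaw": 0}
    - {"offset": [1.3, 0, 0], "yaw": 0}
    - {"offset": [1.3, 0, 0], "yaw": 0}
    - {"offset": [1.3, 0, 0], "yaw": 0}

```text
clock: 6.8
tcp_pos: [0.4811, -0.1176, 0.0329]
orientation: [-0.027, -0.707, -0.027, 0.707]
wrist_force: [0.1, -0.3, -0.2]
finger_gap: 0.0002
```

```bash
cat >> h.py <<'E'
def look(tag):
    s,M=rep();m=env.camera_model("wrist");p,d=env.read_camera("wrist");cv2.imwrite(f"pics/{tag}.png",p[:,:,::-1])
    for v in range(230,276,3): print(v,[dpt(m,u,v,d[v,u]).round(3).tolist() for u in (296,312)])
    for k,(x,y) in dict(KEYS,defrost=(.4696,.0446)).items():
        zs=[]
        for dx in (.010,.013): 
            u,v=proj(m,[x+dx if k!='defrost' else x+dx-.007,y,.055]);u,v=int(round(u)),int(round(v))
            if 0<=u<640 and 0<=v<400: zs.append(dpt(m,u,v,d[v,u])[2].round(4))
        print(k,zs)
E
python3 -c "
from h import *
look('w3')"
```

```text
t 6.8 tcp [ 0.4811 -0.1176  0.0329] F [ 0.1 -0.3 -0.2] gap 0.0002
[[-0.     0.077 -0.997]
 [-0.    -0.997 -0.077]
 [-1.     0.     0.   ]]
230 [[0.494, -0.105, 0.046], [0.498, -0.112, 0.055]]
233 [[0.495, -0.105, 0.052], [0.498, -0.112, 0.057]]
236 [[0.495, -0.105, 0.056], [0.497, -0.112, 0.059]]
239 [[0.494, -0.105, 0.058], [0.495, -0.112, 0.058]]
242 [[0.493, -0.106, 0.058], [0.494, -0.113, 0.059]]
245 [[0.492, -0.106, 0.059], [0.492, -0.113, 0.058]]
248 [[0.49, -0.106, 0.058], [0.491, -0.113, 0.058]]
251 [[0.489, -0.106, 0.059], [0.49, -0.113, 0.059]]
254 [[0.487, -0.106, 0.057], [0.488, -0.113, 0.059]]
257 [[0.486, -0.106, 0.059], [0.491, -0.113, 0.069]]
260 [[0.485, -0.106, 0.058], [0.491, -0.113, 0.072]]
263 [[0.483, -0.106, 0.059], [0.492, -0.113, 0.075]]
266 [[0.481, -0.106, 0.057], [0.492, -0.113, 0.078]]
269 [[0.487, -0.107, 0.071], [0.491, -0.113, 0.08]]
272 [[0.487, -0.107, 0.075], [0.491, -0.113, 0.083]]
275 [[0.487, -0.107, 0.078], [0.492, -0.113, 0.085]]
mains [np.float64(0.0586), np.float64(0.0587)]
fan [np.float64(0.0586), np.float64(0.0579)]
chill [np.float64(0.0586), np.float64(0.0572)]
defrost []
```

View pics/w3.png

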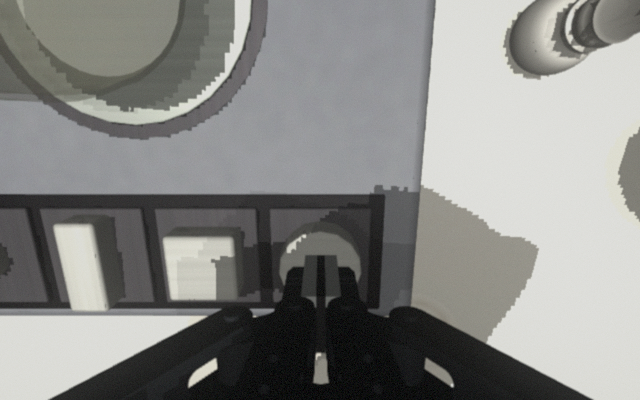

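The key and its neighbours are still up at 0.058. The tip at (320,256) is about 9 mm above the mains key.

Emit:
servo_tool:
  increments:
    - {"offset": [0.1, 0, 0], "yaw": 0}
    - {"offset": [0.2, 0, 0], "yaw": 0}
    - {"offset": [0.3, 0, 0], "yaw": 0}
    - {"offset": [0.4, 0, 0], "yaw": 0}
    - {"offset": [0.5, 0, 0], "yaw": 0}
    - {"offset": [0.6, 0, 0], "yaw": 0}
    - {"offset": [0.7, 0, 0], "yaw": 0}
    - {"offset": [0.8, 0, 0], "yaw": 0}

```text
clock: 7.65
tcp_pos: [0.4811, -0.1176, 0.0249]
orientation: [0.027, 0.707, 0.027, -0.707]
wrist_force: [-1.1, 0.3, 1.5]
finger_gap: 0.0004
```

```bash
python3 -c "
from h import *
look('w4')"
```

```text
t 7.65 tcp [ 0.4811 -0.1176  0.0249] F [-1.1  0.3  1.5] gap 0.0004
[[ 0.     0.077 -0.997]
 [-0.    -0.997 -0.077]
 [-1.     0.    -0.   ]]
230 [[0.497, -0.105, 0.044], [0.499, -0.112, 0.049]]
233 [[0.495, -0.105, 0.044], [0.498, -0.112, 0.052]]
236 [[0.495, -0.105, 0.047], [0.498, -0.112, 0.055]]
239 [[0.495, -0.105, 0.052], [0.497, -0.112, 0.054]]
242 [[0.495, -0.106, 0.055], [0.496, -0.113, 0.055]]
245 [[0.494, -0.106, 0.055], [0.494, -0.113, 0.054]]
248 [[0.492, -0.106, 0.055], [0.493, -0.113, 0.054]]
251 [[0.491, -0.106, 0.055], [0.553, -0.111, 0.198]]
254 [[0.489, -0.106, 0.055], [0.49, -0.113, 0.055]]
257 [[0.488, -0.106, 0.056], [0.492, -0.113, 0.062]]
260 [[0.486, -0.106, 0.054], [0.491, -0.113, 0.063]]
263 [[0.485, -0.106, 0.055], [0.491, -0.113, 0.067]]
266 [[0.483, -0.106, 0.054], [0.491, -0.113, 0.069]]
269 [[0.487, -0.107, 0.064], [0.491, -0.113, 0.072]]
272 [[0.487, -0.107, 0.067], [0.491, -0.113, 0.075]]
275 [[0.487, -0.107, 0.069], [0.491, -0.113, 0.077]]
mains [np.float64(0.0544), np.float64(0.0552)]
fan [np.float64(0.0574), np.float64(0.0587)]
chill [np.float64(0.0581), np.float64(0.0572)]
defrost []
```

The key has sunk about 3.5 mm to 0.0547, so the real tip is about 30 mm above the reported TCP. I'll continue to the stop.

Emit:
servo_tool:
  increments:
    - {"offset": [0.1, 0, 0], "yaw": 0}
    - {"offset": [0.2, 0, 0], "yaw": 0}
    - {"offset": [0.3, 0, 0], "yaw": 0}
    - {"offset": [0.4, 0, 0], "yaw": 0}
    - {"offset": [0.5, 0, 0], "yaw": 0}
    - {"offset": [0.55, 0, 0], "yaw": 0}
    - {"offset": [0.6, 0, 0], "yaw": 0}
    - {"offset": [0.65, 0, 0], "yaw": 0}

```text
clock: 8.5
tcp_pos: [0.4812, -0.1177, 0.0184]
orientation: [0.027, 0.707, 0.027, -0.707]
wrist_force: [-1.6, 0.8, 5.6]
finger_gap: -0.0
```

```bash
python3 -c "
from h import *
look('w5')"|tail -4
```

```text
mains [np.float64(0.0545), np.float64(0.0485)]
fan [np.float64(0.0587), np.float64(0.0563)]
chill [np.float64(0.0579), np.float64(0.0582)]
defrost []
```

Emit:
servo_tool:
  increments:
    - {"offset": [0.03, 0, 0], "yaw": 0}
    - {"offset": [0.06, 0, 0], "yaw": 0}
    - {"offset": [0.08, 0, 0], "yaw": 0}
    - {"offset": [0.08, 0, 0], "yaw": 0}
    - {"offset": [0.08, 0, 0], "yaw": 0}
    - {"offset": [0.08, 0, 0], "yaw": 0}
    - {"offset": [0.08, 0, 0], "yaw": 0}
    - {"offset": [0.08, 0, 0], "yaw": 0}

```text
clock: 9.35
tcp_pos: [0.4812, -0.1177, 0.0182]
orientation: [0.027, 0.707, 0.027, -0.706]
wrist_force: [-3.0, 0.8, 8.6]
finger_gap: 0.0002
```

```bash
python3 -c "
from h import *
look('w6')"
```

```text
t 9.35 tcp [ 0.4812 -0.1177  0.0182] F [-3.   0.8  8.6] gap 0.0002
[[ 0.     0.077 -0.997]
 [-0.    -0.997 -0.077]
 [-1.     0.    -0.   ]]
230 [[0.499, -0.105, 0.045], [0.5, -0.112, 0.044]]
233 [[0.498, -0.105, 0.045], [0.499, -0.112, 0.046]]
236 [[0.496, -0.105, 0.044], [0.498, -0.112, 0.047]]
239 [[0.495, -0.106, 0.046], [0.497, -0.112, 0.048]]
242 [[0.495, -0.106, 0.047], [0.495, -0.113, 0.047]]
245 [[0.493, -0.106, 0.047], [0.494, -0.113, 0.049]]
248 [[0.493, -0.106, 0.049], [0.493, -0.113, 0.048]]
251 [[0.491, -0.106, 0.047], [0.492, -0.113, 0.049]]
254 [[0.489, -0.106, 0.048], [0.49, -0.113, 0.049]]
257 [[0.488, -0.106, 0.048], [0.491, -0.113, 0.054]]
260 [[0.487, -0.106, 0.048], [0.492, -0.113, 0.058]]
263 [[0.486, -0.106, 0.049], [0.492, -0.113, 0.06]]
266 [[0.484, -0.106, 0.048], [0.491, -0.113, 0.062]]
269 [[0.486, -0.107, 0.056], [0.491, -0.113, 0.065]]
272 [[0.487, -0.107, 0.059], [0.491, -0.113, 0.067]]
275 [[0.486, -0.107, 0.061], [0.492, -0.113, 0.071]]
mains [np.float64(0.0539), np.float64(0.0481)]
fan [np.float64(0.0583), np.float64(0.0584)]
chill [np.float64(0.0585), np.float64(0.0571)]
defrost []
```

View pics/w6.png

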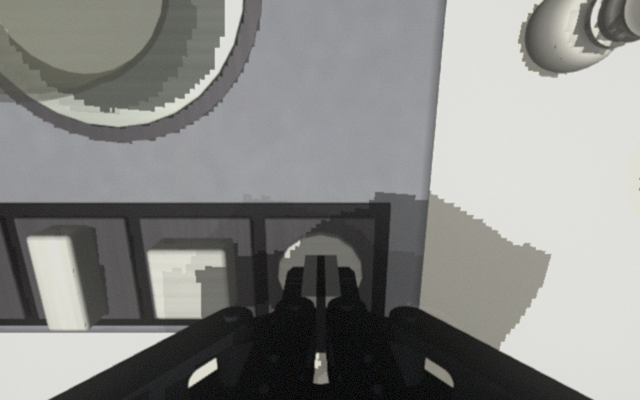

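Mains is on its stop. Its top reads 0.048 with 8.6 N, and the neighbours are still at 0.058. Next I'll lift and traverse to fan.

Emit:
servo_tool:
  increments:
    - {"offset": [-1.5, 0, 0], "yaw": 0}
    - {"offset": [-4, 0, 0], "yaw": 0}
    - {"offset": [-5, 0, 0], "yaw": 0}
    - {"offset": [-5, -3, 0], "yaw": 0}
    - {"offset": [-5, -7, 0], "yaw": 0}
    - {"offset": [-5, -10.9, -0.05], "yaw": 0}
    - {"offset": [-5, -10.9, -0.05], "yaw": 0}
    - {"offset": [-5, -10.9, -0.05], "yaw": 0}

```text
clock: 10.2
tcp_pos: [0.4732, -0.0083, 0.0672]
orientation: [-0.028, -0.707, -0.028, 0.707]
wrist_force: [-0.4, -0.7, -0.1]
finger_gap: 0.0
```

```bash
python3 -c "
from h import *
rep('fan',.028)
look('w7')"|tail -30
```

```text
t 10.2 tcp [ 0.4732 -0.0083  0.0672] F [-0.4 -0.7 -0.1] gap 0.0
[[-0.     0.079 -0.997]
 [-0.    -0.997 -0.079]
 [-1.     0.     0.   ]]
fan tool cm [ 3.92  0.08 -0.02]
t 10.2 tcp [ 0.4732 -0.0083  0.0672] F [-0.4 -0.7 -0.1] gap 0.0
[[-0.     0.079 -0.997]
 [-0.    -0.997 -0.079]
 [-1.     0.     0.   ]]
230 [[0.474, 0.006, 0.046], [0.479, -0.003, 0.059]]
233 [[0.471, 0.006, 0.044], [0.477, -0.003, 0.058]]
236 [[0.469, 0.006, 0.044], [0.476, -0.003, 0.059]]
239 [[0.468, 0.006, 0.045], [0.474, -0.003, 0.058]]
242 [[0.466, 0.006, 0.045], [0.472, -0.003, 0.059]]
245 [[0.464, 0.006, 0.045], [0.471, -0.004, 0.059]]
248 [[0.462, 0.005, 0.045], [0.469, -0.004, 0.059]]
251 [[0.46, 0.005, 0.045], [0.467, -0.004, 0.059]]
254 [[0.458, 0.005, 0.045], [0.465, -0.004, 0.058]]
257 [[0.456, 0.005, 0.044], [0.483, -0.004, 0.103]]
260 [[0.454, 0.005, 0.045], [0.483, -0.004, 0.106]]
263 [[0.452, 0.005, 0.045], [0.484, -0.004, 0.11]]
266 [[0.451, 0.005, 0.045], [0.483, -0.004, 0.112]]
269 [[0.479, 0.003, 0.106], [0.483, -0.004, 0.114]]
272 [[0.479, 0.002, 0.109], [0.484, -0.004, 0.117]]
275 [[0.478, 0.002, 0.11], [0.483, -0.004, 0.119]]
mains [np.float64(0.0488), np.float64(0.0475)]
fan [np.float64(0.0583), np.float64(0.0586)]
chill [np.float64(0.0582), np.float64(0.0568)]
defrost [np.float64(0.0591), np.float64(0.0585)]
```

View pics/w7.png

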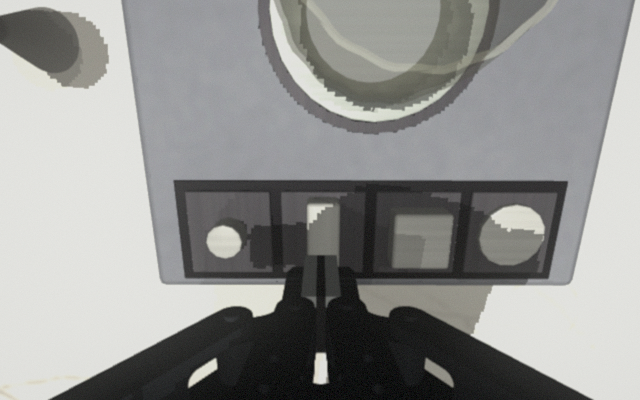

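In the wrist view the fan bar is under the tip at (322,230). Mains at (512,235) stays down at 0.048, and chill (420,241) and defrost (224,242) are up. Next I press fan.

Emit:
servo_tool:
  increments:
    - {"offset": [1, 0.08, 0], "yaw": 0}
    - {"offset": [2, 0.08, 0], "yaw": 0}
    - {"offset": [2.8, 0.08, 0], "yaw": 0}
    - {"offset": [3.3, 0.08, 0], "yaw": 0}
    - {"offset": [3.6, 0.08, 0], "yaw": 0}
    - {"offset": [3.7, 0.08, 0], "yaw": 0}
    - {"offset": [3.8, 0.08, 0], "yaw": 0}
    - {"offset": [3.9, 0.08, 0], "yaw": 0}

```text
clock: 11.05
tcp_pos: [0.4737, -0.0097, 0.0288]
orientation: [0.027, 0.707, 0.027, -0.706]
wrist_force: [0.5, 0.7, 0.7]
finger_gap: 0.0
```

Emit:
servo_tool:
  increments:
    - {"offset": [0.15, 0, 0], "yaw": 0}
    - {"offset": [0.3, 0, 0], "yaw": 0}
    - {"offset": [0.45, 0, 0], "yaw": 0}
    - {"offset": [0.6, 0, 0], "yaw": 0}
    - {"offset": [0.75, 0, 0], "yaw": 0}
    - {"offset": [0.9, 0, 0], "yaw": 0}
    - {"offset": [1.0, 0, 0], "yaw": 0}
    - {"offset": [1.05, 0, 0], "yaw": 0}

```text
clock: 11.85
tcp_pos: [0.4737, -0.0098, 0.0183]
orientation: [0.027, 0.707, 0.027, -0.706]
wrist_force: [-1.5, 1.3, 7.8]
finger_gap: -0.0001
```

```bash
python3 -c "
from h import *
look('w8')"
```

```text
t 11.85 tcp [ 0.4737 -0.0098  0.0183] F [-1.5  1.3  7.8] gap -0.0001
[[ 0.001  0.077 -0.997]
 [-0.    -0.997 -0.077]
 [-1.     0.    -0.001]]
230 [[0.491, 0.003, 0.044], [0.494, -0.004, 0.049]]
233 [[0.49, 0.003, 0.044], [0.492, -0.004, 0.049]]
236 [[0.489, 0.003, 0.044], [0.491, -0.004, 0.049]]
239 [[0.487, 0.002, 0.044], [0.489, -0.005, 0.048]]
242 [[0.486, 0.002, 0.044], [0.488, -0.005, 0.048]]
245 [[0.485, 0.002, 0.044], [0.487, -0.005, 0.048]]
248 [[0.483, 0.002, 0.044], [0.485, -0.005, 0.047]]
251 [[0.482, 0.002, 0.044], [0.484, -0.005, 0.048]]
254 [[0.48, 0.002, 0.044], [0.483, -0.005, 0.048]]
257 [[0.479, 0.002, 0.044], [0.484, -0.005, 0.055]]
260 [[0.478, 0.002, 0.045], [0.484, -0.005, 0.058]]
263 [[0.476, 0.002, 0.045], [0.483, -0.005, 0.059]]
266 [[0.475, 0.002, 0.045], [0.484, -0.005, 0.063]]
269 [[0.48, 0.001, 0.058], [0.484, -0.005, 0.065]]
272 [[0.479, 0.001, 0.06], [0.484, -0.005, 0.068]]
275 [[0.479, 0.001, 0.063], [0.484, -0.005, 0.071]]
mains [np.float64(0.0499), np.float64(0.0479)]
fan [np.float64(0.0563), np.float64(0.0478)]
chill [np.float64(0.0588), np.float64(0.058)]
defrost [np.float64(0.0587), np.float64(0.0582)]
```

View pics/w8.png

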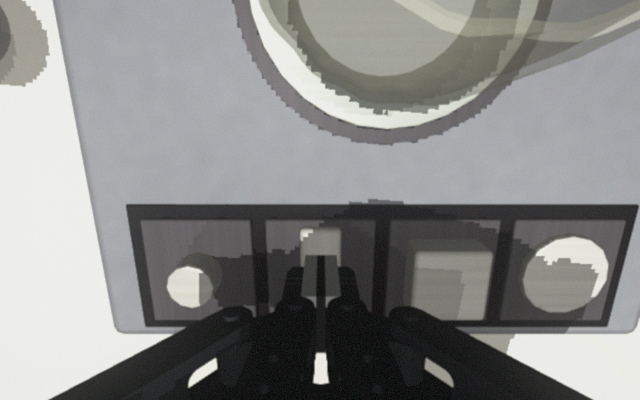

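Fan is on its stop at 0.048 with 7.8 N. Defrost (190,287) and chill (452,285) are still up. Next is chill.

Emit:
servo_tool:
  increments:
    - {"offset": [-1.5, 0, 0], "yaw": 0}
    - {"offset": [-4, 0, 0], "yaw": 0}
    - {"offset": [-4.5, 0, 0], "yaw": 0}
    - {"offset": [-4.5, 2, 0], "yaw": 0}
    - {"offset": [-4.5, 4.5, 0], "yaw": 0}
    - {"offset": [-4.5, 5.3, 0], "yaw": 0}
    - {"offset": [-4.5, 5.3, 0], "yaw": 0}
    - {"offset": [-4.5, 5.3, 0], "yaw": 0}

```text
clock: 12.7
tcp_pos: [0.4767, -0.0621, 0.0625]
orientation: [-0.027, -0.706, -0.027, 0.707]
wrist_force: [0.2, 0.3, -0.1]
finger_gap: -0.0001
```

```bash
python3 -c "
from h import *
rep('chill',.028)
look('w9')"|(head -6;tail -4)
```

```text
t 12.7 tcp [ 0.4767 -0.0621  0.0625] F [ 0.2  0.3 -0.1] gap -0.0001
[[-0.001  0.076 -0.997]
 [ 0.001 -0.997 -0.076]
 [-1.    -0.001  0.001]]
chill tool cm [ 3.45  0.11 -0.11]
t 12.7 tcp [ 0.4767 -0.0621  0.0625] F [ 0.2  0.3 -0.1] gap -0.0001
```

View pics/w9.png

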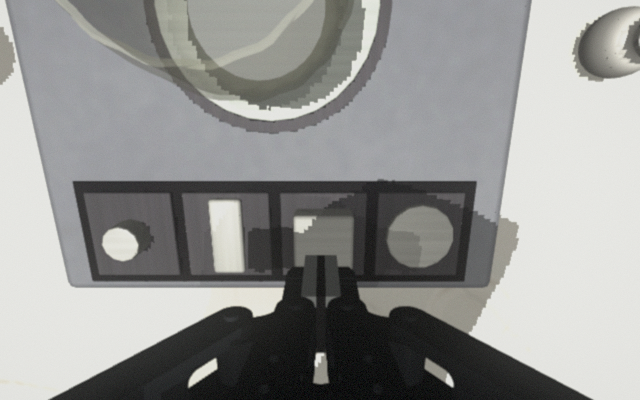

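The square chill key is under the tip at (323,235). Fan (226,235) and mains (420,237) look flat, and defrost (121,244) still shows its side wall. Now I press chill.

Emit:
servo_tool:
  increments:
    - {"offset": [1, 0.08, 0], "yaw": 0}
    - {"offset": [2, 0.08, 0], "yaw": 0}
    - {"offset": [2.6, 0.08, 0], "yaw": 0}
    - {"offset": [3.0, 0.08, 0], "yaw": 0}
    - {"offset": [3.2, 0.08, 0], "yaw": 0}
    - {"offset": [3.3, 0.08, 0], "yaw": 0}
    - {"offset": [3.4, 0.08, 0], "yaw": 0}
    - {"offset": [3.45, 0.08, 0], "yaw": 0}

```text
clock: 13.55
tcp_pos: [0.4777, -0.0634, 0.0287]
orientation: [0.027, 0.707, 0.027, -0.706]
wrist_force: [-0.3, -0.5, -0.2]
finger_gap: -0.0001
```

Emit:
servo_tool:
  increments:
    - {"offset": [0.15, 0, 0], "yaw": 0}
    - {"offset": [0.3, 0, 0], "yaw": 0}
    - {"offset": [0.45, 0, 0], "yaw": 0}
    - {"offset": [0.6, 0, 0], "yaw": 0}
    - {"offset": [0.75, 0, 0], "yaw": 0}
    - {"offset": [0.9, 0, 0], "yaw": 0}
    - {"offset": [1.0, 0, 0], "yaw": 0}
    - {"offset": [1.02, 0, 0], "yaw": 0}

```text
clock: 14.35
tcp_pos: [0.4777, -0.0634, 0.0184]
orientation: [0.027, 0.707, 0.027, -0.706]
wrist_force: [-0.8, -0.0, 4.1]
finger_gap: 0.0
```

```bash
python3 -c "
from h import *
look('w10')"
```

```text
t 14.35 tcp [ 0.4777 -0.0634  0.0184] F [-0.8 -0.   4.1] gap 0.0
[[ 0.     0.077 -0.997]
 [-0.    -0.997 -0.077]
 [-1.     0.    -0.   ]]
230 [[0.496, -0.051, 0.045], [0.496, -0.058, 0.045]]
233 [[0.495, -0.051, 0.046], [0.495, -0.058, 0.045]]
236 [[0.493, -0.051, 0.045], [0.494, -0.058, 0.045]]
239 [[0.491, -0.051, 0.044], [0.492, -0.058, 0.044]]
242 [[0.491, -0.051, 0.047], [0.492, -0.058, 0.047]]
245 [[0.49, -0.052, 0.048], [0.491, -0.058, 0.049]]
248 [[0.489, -0.052, 0.049], [0.489, -0.059, 0.049]]
251 [[0.487, -0.052, 0.048], [0.488, -0.059, 0.048]]
254 [[0.486, -0.052, 0.048], [0.487, -0.059, 0.05]]
257 [[0.484, -0.052, 0.048], [0.488, -0.059, 0.055]]
260 [[0.483, -0.052, 0.049], [0.488, -0.059, 0.057]]
263 [[0.481, -0.052, 0.048], [0.488, -0.059, 0.061]]
266 [[0.48, -0.052, 0.048], [0.488, -0.059, 0.063]]
269 [[0.483, -0.053, 0.057], [0.488, -0.059, 0.066]]
272 [[0.484, -0.053, 0.061], [0.488, -0.059, 0.069]]
275 [[0.484, -0.053, 0.063], [0.488, -0.059, 0.07]]
mains [np.float64(0.0487), np.float64(0.0484)]
fan [np.float64(0.0486), np.float64(0.0479)]
chill [np.float64(0.0553), np.float64(0.0482)]
defrost [np.float64(0.059), np.float64(0.0579)]
```

Chill reads 0.0485 with 4 N, so a small extra push will seat it. Then I retreat.

Emit:
servo_tool:
  increments:
    - {"offset": [0.03, 0, 0], "yaw": 0}
    - {"offset": [0.06, 0, 0], "yaw": 0}
    - {"offset": [0.08, 0, 0], "yaw": 0}
    - {"offset": [0.08, 0, 0], "yaw": 0}
    - {"offset": [0.08, 0, 0], "yaw": 0}
    - {"offset": [0.08, 0, 0], "yaw": 0}
    - {"offset": [0.08, 0, 0], "yaw": 0}
    - {"offset": [0.08, 0, 0], "yaw": 0}

```text
clock: 15.2
tcp_pos: [0.4777, -0.0634, 0.0182]
orientation: [0.027, 0.707, 0.027, -0.706]
wrist_force: [-2.4, -0.2, 8.3]
finger_gap: -0.0002
```

Emit:
servo_tool:
  increments:
    - {"offset": [-1.5, 0, 0], "yaw": 0}
    - {"offset": [-4, 0, 0], "yaw": 0}
    - {"offset": [-7, 0, 0], "yaw": 0}
    - {"offset": [-10, 0, 0], "yaw": 0}
    - {"offset": [-13, 0, 1], "yaw": 0}
    - {"offset": [-15, 0, 3], "yaw": 0}
    - {"offset": [-15, 0, 4], "yaw": 0}
    - {"offset": [-15, 0, 4], "yaw": 0}

```text
clock: 16.0
tcp_pos: [0.4364, -0.0662, 0.1672]
orientation: [-0.027, -0.706, -0.027, 0.707]
wrist_force: [0.3, -0.4, -0.6]
finger_gap: 0.0001
```

Run:
```python
from h import *
s,M=rep();m=env.camera_model("wrist");p,d=env.read_camera("wrist");cv2.imwrite("pics/w11.png",p[:,:,::-1])
for k,(x,y) in dict(KEYS,defrost=(.4696,.0446)).items():
    u,v=map(lambda a:int(round(a)),proj(m,[x,y,.05]));w=d[v-3:v+4,u-2:u+3];print(k,u,v,dpt(m,u,v,float(np.median(w)))[2].round(4))
p,d=env.read_camera("scene");cv2.imwrite("pics/s11.png",p[:,:,::-1])
```

```text
t 16.0 tcp [ 0.4364 -0.0662  0.1672] F [ 0.3 -0.4 -0.6] gap 0.0001
[[-0.001  0.076 -0.997]
 [ 0.    -0.997 -0.076]
 [-1.    -0.     0.001]]
mains 388 142 0.0483
fan 253 142 0.0482
chill 321 142 0.0484
defrost 186 142 0.0581
```

View pics/w11.png

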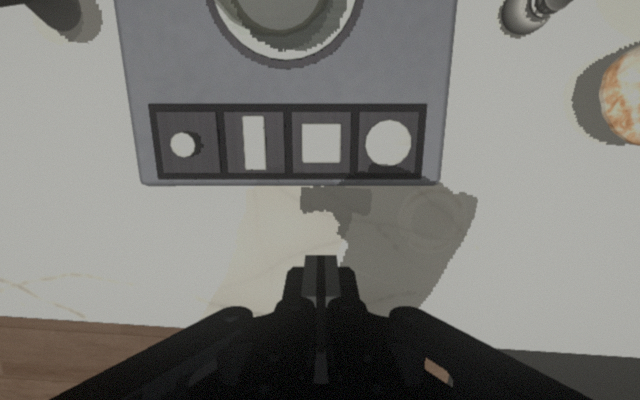

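View pics/s11.png

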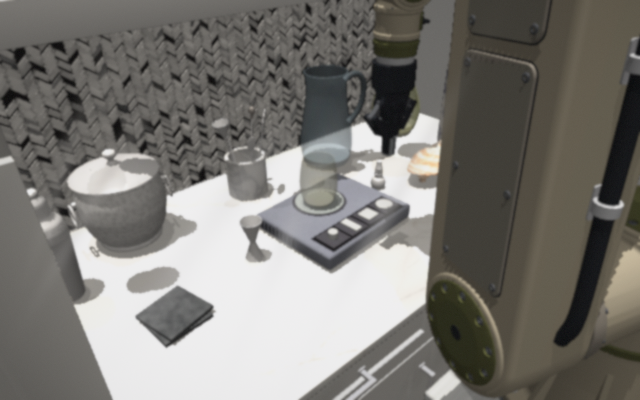

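Three keys are down: mains (388,142), fan (254,142) and chill (321,143). Defrost (182,145) is up. The tumbler, jigger and stopper sit where they were, and the arm is clear.

```bash
python3 -c "
from workcell import env
print(env.hand_in())"
```

```text
the job is handed in; nothing more can be done
None
```

I pressed mains, then fan, then chill with the closed fingertips, each down to its stop, and handed the job in at about 16 s.

- **Keys:** after the arm retreated, depth readings put the three key tops at about 48 mm, which is on the stop. Defrost read 58 mm, still up. Mains was pressed first and stayed down throughout. Wrist force at each stop was about 8–9 N.
- **Surroundings:** the tumbler, jigger and stopper looked unmoved in the last wrist and scene pictures, judged by eye. The arm stood clear, with about zero wrist force.
- **Disagreement:** the reported TCP height did not match the real fingertip. The cameras and the contact height put the tip about 30 mm higher than reported. My first press, aimed by the reported TCP, stopped in the air above mains and touched nothing. I then worked from the measured tip height and the contact force.

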